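# Load the drilling jig from behind the bottle and can

## Task

First clear the glue bottle and the wax can out of the parts bay and stand both on the side tray. Then take the two beech blocks that lay behind them and lay each flat and square in the nest of the drilling jig that fits it. When both are loaded, stand the bottle and the can back in the bay, each upright on the spot where it stood at the start, without ever tipping either over.

Things in the scene. Friction and masses are not known exactly. Their poses are not given: they have to be found in the camera images.
- bay: Parts bay, a fixed wooden bay with a grey floor, 150 x 180 mm (x, y), origin under its centre; floor at z = 8 mm. Low walls (tops at z = 30 mm) left and right (inner faces at y = +-80 mm) and at the back (x = +67 mm), open to -x. Bottle and can stand at about x = -40, y = +-38 mm, either way round; the blocks lie close behind at about x = +16, y = +-38 mm, either way round, long side along y.
- tray: Side tray, fixed, dark steel, open, 130 x 190 x 14 mm (x, y, z), walls 4 mm; origin under its centre, inner floor at z = 4 mm. A loose bolt (46 mm long, 17 mm high) lies near its rear (+x) wall at about x = +45 mm, y = 0; the rest is empty. Tray and jig stand left and right of the bay, either way round.
- jig: Drilling jig, a fixed aluminium plate 110 x 190 x 12 mm (x, y, z) with two rectangular nests sunk 4 mm into its top (dark floors), a big and a small one, and small screw heads at its corners that rise 3 mm; origin under its centre. The nests' long sides lie along its y.
- big_nest (a point): Centre of the floor of the big nest, 54 x 86 mm (x, y) and 4 mm deep, axes as the jig's; its floor is 8 mm above the bench.
- small_nest (a point): Centre of the floor of the small nest, 38 x 56 mm (x, y) and 4 mm deep, axes as the jig's; its floor is 8 mm above the bench.
- glue_bottle: White glue bottle with a black cap, standing, a round body 46 mm in diameter that narrows above its shoulder at 65 mm, 105 mm tall in all, 0.2 kg; origin at the centre of its underside, z up. Grip it round the body, at a height of about 50 mm.
- wax_can: Plain bare-metal can, standing, 54 mm in diameter, 80 mm tall, 0.25 kg; origin at the centre of its underside, z up. Grip it round the body, at a height of about 50 mm.
- big_block: Beech block 38 x 70 x 16 mm (x, y, z), lying flat; origin at the centre of its underside, long side along its y. Grip it across its 38 mm width.
- small_block: Smaller beech block 22 x 40 x 20 mm (x, y, z), lying flat; origin at the centre of its underside, long side along its y. Grip it across its 22 mm width.

How it is judged (in metres and radians):
On the way, in this order (a step that is already met when the one before it is completed fails the run):
1. the bottle and the can both stand released on the side tray, while both blocks still lie in the bay within 20 mm of where they were (x of glue_bottle in the frame of tray between -0.063 and 0.063 m and y of glue_bottle in the frame of tray between -0.093 and 0.093 m and z of each of glue_bottle, wax_can in the frame of tray below 0.012 m and angle between each of glue_bottle, wax_can's own z axis and vertical below 0.15 rad and contact force between each of glue_bottle, wax_can and the fingers below 0.2 N and linear speed of each of glue_bottle, wax_can below 0.02 m/s and x of wax_can in the frame of tray between -0.063 and 0.063 m and y of wax_can in the frame of tray between -0.093 and 0.093 m and distance of each of big_block, small_block from where it was at the start of the episode below 0.02 m), for 0.2 s.
2. both blocks lie released in their nests, while the bottle and the can still stand on the tray (horizontal distance between big_block and big_nest below 0.012 m and z of big_block in the frame of big_nest between -0.003 and 0.003 m and angle between each of big_block, small_block's own z axis and vertical below 0.1 rad and angle between the y axis of each of big_block, small_block and the y axis of jig, either way round below 0.26 rad and contact force between each of big_block, small_block, glue_bottle, wax_can and the fingers below 0.2 N and linear speed of each of big_block, small_block, glue_bottle, wax_can below 0.02 m/s and horizontal distance between small_block and small_nest below 0.012 m and z of small_block in the frame of small_nest between -0.003 and 0.003 m and x of glue_bottle in the frame of tray between -0.063 and 0.063 m and y of glue_bottle in the frame of tray between -0.093 and 0.093 m and z of each of glue_bottle, wax_can in the frame of tray below 0.012 m and angle between each of glue_bottle, wax_can's own z axis and vertical below 0.15 rad and x of wax_can in the frame of tray between -0.063 and 0.063 m and y of wax_can in the frame of tray between -0.093 and 0.093 m), for 0.2 s.
At the end, for the whole second after the job is handed in: The big block lies flat in the big nest and the small block in the small nest (centre within 12 mm, on the nest floor within 3 mm, square within 15 degrees); the bottle and the can stand upright in the bay, each within 15 mm of where it stood at the start; all four are released and at rest (horizontal distance between big_block and big_nest below 0.012 m and z of big_block in the frame of big_nest between -0.003 and 0.003 m and angle between each of big_block, small_block, glue_bottle, wax_can's own z axis and vertical below 0.1 rad and angle between the y axis of each of big_block, small_block and the y axis of jig, either way round below 0.26 rad and contact force between each of big_block, small_block, glue_bottle, wax_can and the fingers below 0.2 N and linear speed of each of big_block, small_block, glue_bottle, wax_can below 0.02 m/s and horizontal distance between small_block and small_nest below 0.012 m and z of small_block in the frame of small_nest between -0.003 and 0.003 m and distance of each of glue_bottle, wax_can from where it was at the start of the episode below 0.015 m); the robot touches nothing.
It fails at once if the bottle or the can is tipped over (more than 40 degrees) (angle between any of glue_bottle, wax_can's own z axis and vertical above 0.7 rad).
It also fails if it takes over 144 s, if anything falls off the work surface, if the arm or the gripper's body presses on something with over 40 N, if the wrist force passes 120 N, or if a joint passes its speed limit or range.

## Robot

A 6-joint arm with a two-finger parallel gripper is mounted at the origin on a cart in front of the work surface, level with it; the furniture and walls round the work are solid. World frame = base frame: x ahead of the robot, y to its left, z up, the work surface at z = 0. Lengths are in m, angles in degrees, forces in N, time in s.
With the tool pointing down it reaches from about 0.325 to 0.9 m from the base axis. Payload 6.1 kg.
Tool frame: the origin (TCP) lies midway between the tips of the shut fingers; the grasp point (between the pads) lies 19 mm behind it; z points along the fingers, y is the line along which they close (so a half turn about z gives the same grasp; the last joint's range is limited). The gripper opens to 85 mm and grips with 20 to 120 N. Pads are 22 mm wide; open, the fingers measure 114 mm over their backs; the gripper's body (76 mm by 85 mm) begins 54 mm behind the grasp point. The pads swing forward as they close: fully open they stand 13 mm farther back than shut.
Start: joints at [-82.454, 12.628, 87.462, -0, 79.91, -7.225], TCP at [0.159, -0.604, 0.231] pointing down, gripper open.
Joint ranges: [-170.65, 170.65], [-52.31, 119.04], [5.05, 147.46], [-71.25, 251.25], [11.57, 151.72], [-153.62, 153.62]. Speed limits (degrees/s): [147.25, 147.25, 172.46, 180, 180, 180].

## Interface

Orientations are given as [roll, pitch, yaw] about the fixed x, y, z axes, in that order (R = Rz(yaw) Ry(pitch) Rx(roll)).
In Python, from bench import * gives the robot as it stands.
- The arm moves only by the tool move_arm, never from a script. Its argument "targets" is one flat list of numbers, 5 for each row, row after row: the shift along the tool's x, y, z scaled (see below), then the turn about the tool's z scaled (see below), then the opening, from 0 (shut) to 1 (fully open). A call has 1 to 5 rows; each row shifts and turns the commanded pose from where the row before left it, along the tool's axes as they then stand; what a row does not reach is not made up. The controller multiplies each number of a shift by 0.04 m and each number of a turn by 0.15 rad. A row lasts 1/8 s, in which the tool goes at most 62.5 mm and 10.7 degrees, less where a joint would pass 70% of its speed; a pose out of reach is approached as far as the arm can. A call with a number of a shift or a turn outside -1 to 1 is refused whole. A call with a gripper value outside its range is refused whole. The fingers move at their own pace and stop on an object; "newtons" is the grip in N (left out, the last holds). Time passes only in rows, so rows that do not move let the fingers close. It gives the time, the measured TCP pose, the force, the opening and the grip force at its end, in the units of the state.
- observe(): the state, without advancing time (a new reading comes with each control period).
- get_image(name): name is "scene" or "top" or "wrist"; returns (picture, depth): 420x560x3 uint8, blue, green, red; 420x560 float32, m along the optical axis (not along the pixel's ray), 0 where there is no reading.
- get_calibration(name): a dict with "fx", "fy", "cx", "cy" (pixels), "k1" (the pictures are not rectified: a ray, as slopes to the right and down, at radius r is drawn at 1 + k1 r^2 times it, then the intrinsics apply), "rvec" (rotation vector, rad) and "tvec" (3), from world to camera coordinates, as OpenCV has them. Camera axes: x right, y down, z forward; pixel columns grow to the right and rows downward; lengths in m; the calibration is good to about 2 mm. A picture is of the moment at which its call begins: read the wrist's pose just before it. get_calibration takes no time and is no camera call; for the wrist camera it gives the pose at the moment of the call.
- close_job(): hands the job in; it is judged then, once.
Trained networks look in the newest picture that a camera, given by its name, has taken for a name from the list of things; names that differ only in an ending like _2 or _b are one class to them, and where a whole thing is asked for, a point or a joint stands for the part that bears it (a point fixed in the world has none). Each returns a list of dicts, best first, with "conf" (0 to 1); they miss things now and then, are a little off and sometimes report something else, mostly with a low value. They report only what shows in the picture. A call takes as long as a camera call.
- spot_in(target, camera): "xyz" ([x, y, z] in m, in the coordinates of the camera as it stood for that picture, good to about 4 mm: the middle of the surface that is visible of it).
- silhouettes(target, camera): "region" (420x560 bool, what is visible of it).
- mark_of(target, camera): "xyz" ([x, y, z] in m, in the coordinates of the camera as it stood for that picture, good to about 4 mm: a listed point, or the origin of a listed thing).
The state is a dict: "time": time; "joints": joint angles; "qd": joint speeds; "tau": joint torques, N m; "ee_pos": TCP position; "eef_rot": TCP orientation; "contact_force": force on the tool from outside, world axes, zero at the start; "torque": the same for the moment, N m; "width": finger opening in m; "finger_force": force on a finger pad.
Only numpy, scipy, OpenCV 4.12 (cv2) and the standard library are available. Lean on these libraries where they do the work, as an engineer would, in place of code of your own. Each camera call takes 0.05 s, during which the arm holds its last target. There are 200 camera calls.

## Working session

There is one attempt and no reset: what is moved stays moved. The work goes in short steps, Python scripts to look and compute and a tool call to move; the robot and the scene stay as the last step left them, time stands still between calls to the robot, and variables do not carry over. Pictures are saved under pics/ and viewed, at most 14 in all, crops included, and the job is handed in when it is done.

Besides the shell and the picture viewer there is one more tool, called by a JSON object that holds its "name" and its "arguments". move_arm: Moves the arm, as the interface text tells. Its arguments: {"type":"object","properties":{"targets":{"type":"array","items":{"type":"number"}},"newtons":{"type":"number"}},"required":["targets"]}

```bash
ls; mkdir -p pics; cat > h.py <<'E'
from bench import *
import numpy as np, cv2
def cal(n):
    c=get_calibration(n); R=cv2.Rodrigues(np.array(c["rvec"],float))[0]; return c,R,np.array(c["tvec"],float).ravel()
def c2w(p,C): return C[1].T@(np.array(p)-C[2])
def cloud(d,C):
    c=C[0]; v,u=np.mgrid[:420,:560]
    K=np.array([[c["fx"],0,c["cx"]],[0,c["fy"],c["cy"]],[0,0,1.]])
    pts=np.stack([u,v],-1).reshape(-1,1,2).astype(float)
    n=cv2.undistortPoints(pts,K,np.array([c["k1"],0,0,0,0.])).reshape(420,560,2)
    P=np.dstack([n[...,0]*d,n[...,1]*d,d]); return (P-C[2])@C[1]
E
python3 - <<'E'
from h import *
print(observe())
for n in ("scene","top"):
    C=cal(n); im,d=get_image(n); cv2.imwrite(f"pics/{n}0.png",im); W=cloud(d,C); np.save(n+"W.npy",W)
    for t in ["bay","tray","jig","big_nest","small_nest","glue_bottle","wax_can","big_block","small_block"]:
        print(n,t,[(np.round(c2w(r["xyz"],C),3).tolist(),round(r["conf"],2)) for r in mark_of(t,n)[:2]])
E
```

```text
pics
{'time': 0.0, 'joints': array([-8.24547325e+01,  1.26763535e+01,  8.75225634e+01, -7.59546376e-04,
        7.99094266e+01, -7.22544244e+00]), 'qd': array([-0.02912737,  0.04349337,  0.06396354,  0.00394094,  0.01450827,
       -0.05478288]), 'tau': array([ 2.52973674e-03, -4.96896136e+01, -3.89385009e+01, -1.23921788e-05,
        1.11602369e-02,  6.71694060e-07]), 'ee_pos': array([ 0.15925595, -0.60377511,  0.23021678]), 'eef_rot': array([-1.79892423e+02, -1.28851687e-02,  1.47708316e+01]), 'contact_force': array([-0.14412589, -0.03836687, -0.30055142]), 'torque': array([ 0.04212219,  0.02807237, -0.05906539]), 'finger_force': 0.0, 'width': 0.08537923096609744}
scene bay [([0.518, 0.024, 0.001], 0.7)]
scene tray [([0.494, -0.29, 0.004], 0.95)]
scene jig [([0.564, 0.279, -0.0], 0.91)]
scene big_nest [([0.568, 0.323, 0.006], 0.57), ([0.467, -0.008, 0.008], 0.49)]
scene small_nest [([0.555, 0.225, 0.004], 0.68)]
scene glue_bottle [([0.481, 0.07, 0.013], 0.82)]
scene wax_can [([0.467, -0.008, 0.007], 0.94)]
scene big_block [([0.531, -0.016, 0.004], 0.57)]
scene small_block [([0.544, 0.058, 0.009], 0.73)]
top bay [([0.514, 0.022, 0.004], 0.67)]
top tray [([0.488, -0.289, -0.003], 0.67), ([0.538, 0.059, 0.01], 0.51)]
top jig [([0.564, 0.28, 0.006], 0.97)]
top big_nest [([0.572, 0.318, 0.002], 0.8)]
top small_nest [([0.551, 0.227, 0.007], 0.93)]
top glue_bottle [([0.484, 0.069, 0.003], 0.79), ([0.467, -0.006, 0.005], 0.43)]
top wax_can [([0.468, -0.005, 0.008], 0.74)]
top big_block [([0.531, -0.016, 0.007], 0.9)]
top small_block [([0.541, 0.058, 0.005], 0.65)]
```

View pics/top0.png

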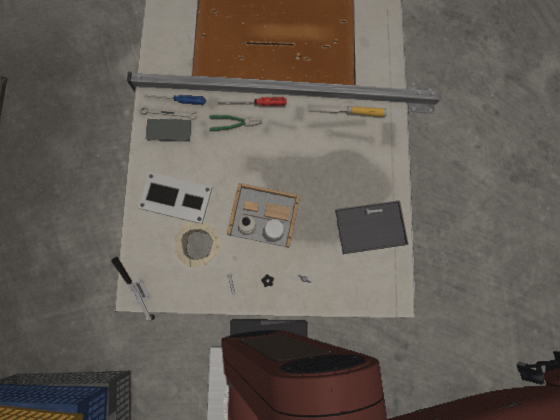

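View pics/scene0.png

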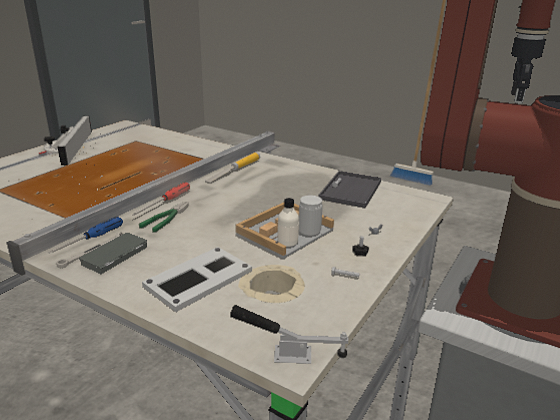

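The top view shows the bottle at (247,225), the can at (274,231), the small block at (251,206) and the big block at (279,211). The tray with its bolt is at (371,228), the jig at (176,197), with the big nest at (163,195) and the small nest at (193,202). The networks' results agree with this. The scene view confirms that the bottle and can stand at the front of the bay.

```bash
cat > plan.py <<'E'
from h import *
import sys
def tool(yaw): # columns: tool axes in world, pointing down
    c,s=np.cos(yaw),np.sin(yaw); return np.array([[c,s,0],[s,-c,0],[0,0,-1.]])
def plan(wps,start=None):
    o=observe(); p=np.array(o["ee_pos"]); y=np.radians(o["eef_rot"][2])
    if start is not None: p=np.array(start[:3]); y=np.radians(start[3])
    for x in wps:
        t=np.array(x[:3]); ty=np.radians(x[3]); dy=(ty-y+np.pi)%(2*np.pi)-np.pi
        n=int(np.ceil(max(np.abs(t-p).max()/.034,np.linalg.norm(t-p)/.045,abs(dy)/.149,1)))
        for k in range(n):
            m=n-k
            s=np.clip(np.round(tool(y).T@((t-p)/m)/.04,2),-1,1); dy=(ty-y+np.pi)%(2*np.pi)-np.pi
            r=round(-dy/m/.15,2)
            print(*s,r,sep=", ",end="\n"); p=p+tool(y)@s*.04; y-=r*.15
        print("--",np.round(p,4),round(np.degrees(y),2))
E
python3 - <<'E'
from plan import *
C=cal("wrist"); o=observe(); cp=-C[1].T@C[2]
print("cam in tool",tool(np.radians(o["eef_rot"][2])).T@(cp-o["ee_pos"]),"view dir",C[1][2],C[0]["fx"])
plan([(0.44,0.02,0.30,81)])
# yaw of furniture from top/scene depth of bay etc
for n in("top",):
    W=np.load(n+"W.npy").reshape(-1,3)
    for nm,c,z0,z1 in (("jig",(.564,.279),.009,.018),("tray",(.491,-.29),.009,.02),("can",(.468,-.006),.08,.10),("bottle",(.483,.07),.1,.13)):
        m=(np.hypot(W[:,0]-c[0],W[:,1]-c[1])<.13 if nm in("jig","tray") else np.hypot(W[:,0]-c[0],W[:,1]-c[1])<.04)&(W[:,2]>z0)&(W[:,2]<z1)
        print(nm,m.sum(),cv2.minAreaRect((W[m][:,:2]*1000).astype(np.float32)),W[m].mean(0) if m.any() else 0)
E
```

```text
cam in tool [ 0.07562774 -0.00023111 -0.14275443] view dir [-0.28800217 -0.07500234 -0.95468811] 357.7112587097196
0.57, -0.7, -0.09, -0.41
0.61, -0.66, -0.09, -0.41
0.65, -0.63, -0.09, -0.41
0.68, -0.58, -0.09, -0.4
0.72, -0.54, -0.09, -0.41
0.75, -0.5, -0.09, -0.4
0.78, -0.45, -0.09, -0.41
0.81, -0.4, -0.09, -0.4
0.83, -0.35, -0.09, -0.41
0.85, -0.3, -0.09, -0.4
0.86, -0.25, -0.09, -0.41
0.88, -0.2, -0.09, -0.4
0.89, -0.14, -0.09, -0.41
0.9, -0.09, -0.09, -0.4
0.9, -0.04, -0.09, -0.41
0.9, 0.02, -0.09, -0.4
0.9, 0.07, -0.09, -0.41
0.89, 0.13, -0.09, -0.4
0.88, 0.18, -0.1, -0.41
-- [0.44   0.02   0.3001] 81.03
jig 1787 ((563.5012817382812, 279.1035461425781), (190.3600311279297, 111.30719757080078), 77.5152359008789) [0.56270852 0.27749541 0.01207657]
tray 388 ((491.5218505859375, -288.6252746582031), (130.70111083984375, 189.75245666503906), 9.2420072555542) [ 0.49831474 -0.28856745  0.01321845]
can 278 ((468.5920104980469, -8.263099670410156), (48.24738693237305, 48.229183197021484), 29.70248031616211) [ 0.46848195 -0.00806827  0.08755421]
bottle 60 ((482.995361328125, 65.45783996582031), (19.976221084594727, 20.638916015625), 43.939823150634766) [0.48236451 0.06575787 0.11143351]
```

{"name": "move_arm", "arguments": {"targets": [0.57, -0.7, -0.09, -0.41, 1, 0.61, -0.66, -0.09, -0.41, 1, 0.65, -0.63, -0.09, -0.41, 1, 0.68, -0.58, -0.09, -0.4, 1, 0.72, -0.54, -0.09, -0.41, 1]}}

```text
time: 1.62
ee_pos: [0.2338, -0.4392, 0.2496]
eef_rot: [180.0, 0.0, 32.4]
contact_force: [-0.2, 0.2, -0.2]
width: 0.0851
finger_force: 0.0
```

{"name": "move_arm", "arguments": {"targets": [0.75, -0.5, -0.09, -0.4, 1, 0.78, -0.45, -0.09, -0.41, 1, 0.81, -0.4, -0.09, -0.4, 1, 0.83, -0.35, -0.09, -0.41, 1, 0.85, -0.3, -0.09, -0.4, 1]}}

```text
time: 2.25
ee_pos: [0.3079, -0.2749, 0.2676]
eef_rot: [180.0, 0.0, 49.8]
contact_force: [0.9, 0.3, -0.6]
width: 0.0851
finger_force: 0.0
```

{"name": "move_arm", "arguments": {"targets": [0.86, -0.25, -0.09, -0.41, 1, 0.88, -0.2, -0.09, -0.4, 1, 0.89, -0.14, -0.09, -0.41, 1, 0.9, -0.09, -0.09, -0.4, 1, 0.9, -0.04, -0.09, -0.41, 1]}}

```text
time: 2.88
ee_pos: [0.3816, -0.1104, 0.2857]
eef_rot: [179.9, 0.0, 67.2]
contact_force: [-0.2, -0.9, 0.1]
width: 0.0856
finger_force: 0.0
```

{"name": "move_arm", "arguments": {"targets": [0.9, 0.02, -0.09, -0.4, 1, 0.9, 0.07, -0.09, -0.41, 1, 0.89, 0.13, 0, -0.4, 1, 0.88, 0.18, 0, -0.41, 1, 0.95, 0.4, 0, 0.1, 1]}}

```text
time: 3.5
ee_pos: [0.4621, 0.0562, 0.2929]
eef_rot: [179.9, 0.0, 80.2]
contact_force: [1.7, -0.5, -0.2]
width: 0.0855
finger_force: 0.0
```

{"name": "move_arm", "arguments": {"targets": [0.95, 0.4, 0, 0.1, 1, 0, 0, 0, 0, 1]}}

```text
time: 3.75
ee_pos: [0.4845, 0.0917, 0.2922]
eef_rot: [-180.0, -0.0, 79.5]
contact_force: [-0.0, -0.7, -0.2]
width: 0.0857
finger_force: 0.0
```

```bash
cat > look.py <<'E'
from plan import *
def look(name,ts):
    C=cal("wrist"); im,d=get_image("wrist"); cv2.imwrite(f"pics/{name}.png",im); W=cloud(d,C)
    for t in ts: print(t,[(np.round(c2w(r["xyz"],C),3).tolist(),round(r["conf"],2)) for r in mark_of(t,"wrist")[:2]])
    return W.reshape(-1,3)
def rect(W,c,rad,z0,z1):
    m=(np.hypot(W[:,0]-c[0],W[:,1]-c[1])<rad)&(W[:,2]>z0)&(W[:,2]<z1)
    if m.sum()<10: return m.sum()
    q=W[m]; r=cv2.minAreaRect((q[:,:2]*1000).astype(np.float32)); return m.sum(),np.round(r[0],1),np.round(r[1],1),round(r[2],1),"z",round(float(np.median(q[:,2])),4)
E
python3 - <<'E'
from look import *
W=look("w1",["bay","glue_bottle","wax_can","big_block","small_block"]); np.save("w1.npy",W)
print("can",rect(W,(.4686,-.0083),.04,.075,.1)); print("cap",rect(W,(.483,.066),.03,.1,.13))
print("big",rect(W,(.531,-.016),.045,.02,.032)); print("small",rect(W,(.542,.058),.03,.022,.034))
E
```

```text
bay [([0.516, 0.026, -0.004], 0.63)]
glue_bottle [([0.484, 0.068, 0.011], 0.86)]
wax_can [([0.467, -0.009, 0.003], 0.69)]
big_block [([0.528, -0.016, 0.008], 0.75)]
small_block [([0.541, 0.058, 0.009], 0.74)]
can (np.int64(1809), array([469.1,  -6.6]), array([50.8, 50.8]), 21.6, 'z', 0.0878)
cap (np.int64(470), array([483.5,  66.7]), array([21.6, 20.9]), 80.5, 'z', 0.1128)
big (np.int64(1646), array([517. , -19.4]), array([78.7, 57.7]), 80.8, 'z', 0.0239)
small (np.int64(671), array([540.7,  58.5]), array([40.6, 22.2]), 81.7, 'z', 0.0279)
```

View pics/w1.png

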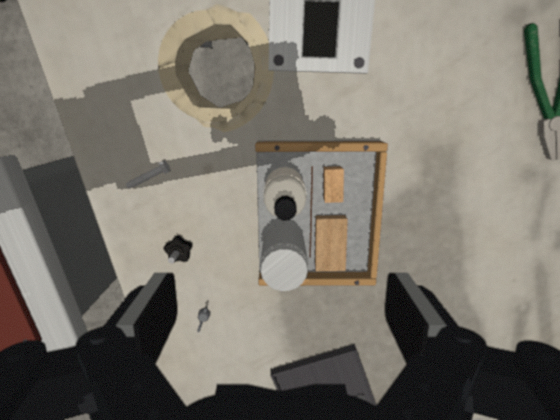

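The wrist view shows the bottle cap at (285,207), the can at (284,268), the small block at (334,185) and the big block at (331,243). All heights match the text. I'll take the bottle first, with the fingers closing along the bay's x.

{"name": "move_arm", "arguments": {"targets": [-0.62, 0.08, 0.9, 0.05, 1, 0, 0, 0.9, 0, 1, 0, 0, 0.9, 0, 1, 0, 0, 0.9, 0, 1, 0, 0, 0.9, 0, 1], "newtons": 40}}

```text
time: 4.68
ee_pos: [0.4825, 0.0639, 0.1118]
eef_rot: [179.9, -0.0, 78.8]
contact_force: [0.1, 0.4, -0.1]
width: 0.0853
finger_force: 0.0
```

{"name": "move_arm", "arguments": {"targets": [0, 0, 0.9, 0, 1, 0, 0, 0.5, 0, 1, 0, 0, 0.3, 0, 1, 0, 0, 0, 0, 1]}}

```text
time: 5.18
ee_pos: [0.482, 0.0644, 0.0442]
eef_rot: [-179.9, 0.0, 78.8]
contact_force: [-0.0, 0.2, 0.1]
width: 0.0853
finger_force: 0.0
```

{"name": "move_arm", "arguments": {"targets": [0.05, 0.02, 0, 0, 0.4, 0, 0, 0, 0, 0.4, 0, 0, 0, 0, 0.3, 0, 0, 0, 0, 0.3, 0, 0, 0, 0, 0.3], "newtons": 40}}

```text
time: 5.8
ee_pos: [0.4846, 0.0667, 0.0458]
eef_rot: [179.9, -0.0, 78.9]
contact_force: [-1.7, 1.3, 5.7]
width: 0.0445
finger_force: 40.5
```

{"name": "move_arm", "arguments": {"targets": [0, 0, 0, 0, 0.3, 0, 0, 0, 0, 0.3]}}

```text
time: 6.05
ee_pos: [0.4846, 0.0667, 0.0458]
eef_rot: [179.9, -0.0, 78.9]
contact_force: [-2.5, 0.5, 4.7]
width: 0.0447
finger_force: 40.5
```

```bash
python3 - <<'E'
from plan import *
plan([(.4846,.0667,.155,78.9),(.469,-.2467,.165,79),(.469,-.2467,.048,79)])
E
```

```text
0.0, 0.0, -0.68, -0.0
0.0, 0.0, -0.68, -0.0
0.0, 0.0, -0.68, -0.0
0.0, 0.0, -0.69, -0.0
-- [0.4846 0.0667 0.155 ] 78.9
-0.78, 0.11, -0.02, -0.0
-0.78, 0.11, -0.03, -0.0
-0.78, 0.11, -0.02, -0.0
-0.77, 0.11, -0.03, -0.0
-0.78, 0.11, -0.02, -0.0
-0.77, 0.12, -0.03, -0.0
-0.78, 0.11, -0.02, -0.0
-0.77, 0.12, -0.03, -0.0
-0.78, 0.11, -0.02, -0.01
-0.77, 0.12, -0.03, -0.0
-- [ 0.4692 -0.2466  0.165 ] 78.98
-0.0, -0.0, 0.73, -0.0
-0.0, -0.0, 0.73, -0.0
-0.0, -0.0, 0.73, -0.0
-0.0, -0.0, 0.74, -0.0
-- [ 0.4692 -0.2466  0.0478] 78.98
```

{"name": "move_arm", "arguments": {"targets": [0, 0, -0.4, 0, 0.3, 0, 0, -0.8, 0, 0.3, 0, 0, -0.8, 0, 0.3, 0, 0, -0.7, 0, 0.3, -0.4, 0.05, 0, 0, 0.3]}}

```text
time: 6.68
ee_pos: [0.4846, 0.0505, 0.1558]
eef_rot: [179.6, -0.1, 79.0]
contact_force: [0.5, -0.1, -2.4]
width: 0.0448
finger_force: 41.5
```

{"name": "move_arm", "arguments": {"targets": [-0.8, 0.11, -0.05, 0, 0.3, -0.8, 0.11, -0.05, 0, 0.3, -0.8, 0.11, -0.05, 0, 0.3, -0.8, 0.11, -0.05, 0, 0.3, -0.8, 0.11, -0.05, 0, 0.3]}}

```text
time: 7.3
ee_pos: [0.4718, -0.1124, 0.1611]
eef_rot: [-179.9, -0.0, 78.9]
contact_force: [0.4, -0.3, -1.7]
width: 0.0448
finger_force: 41.5
```

{"name": "move_arm", "arguments": {"targets": [-0.8, 0.11, 0, 0, 0.3, -0.8, 0.11, 0, 0, 0.3, -0.8, 0.11, 0, 0, 0.3, -0.8, 0.11, 0, 0, 0.3, -0.1, 0.11, 0, 0, 0.3]}}

```text
time: 7.92
ee_pos: [0.4678, -0.2466, 0.1611]
eef_rot: [-179.9, -0.0, 78.7]
contact_force: [0.3, -0.6, -1.6]
width: 0.0443
finger_force: 41.5
```

{"name": "move_arm", "arguments": {"targets": [0, 0, 0.8, 0, 0.3, 0, 0, 0.9, 0, 0.3, 0, 0, 0.7, 0, 0.3, 0, 0, 0.4, 0, 0.3, 0, 0, 0.12, 0, 0.3]}}

```text
time: 8.55
ee_pos: [0.4687, -0.2438, 0.0445]
eef_rot: [-179.9, -0.1, 78.9]
contact_force: [0.1, -0.1, -1.5]
width: 0.0446
finger_force: 41.5
```

{"name": "move_arm", "arguments": {"targets": [0, 0, 0, 0, 0.3, 0, 0, 0.03, 0, 0.3]}}

```text
time: 8.8
ee_pos: [0.4704, -0.2451, 0.0458]
eef_rot: [179.9, 0.1, 78.9]
contact_force: [0.1, -0.3, -1.2]
width: 0.0451
finger_force: 41.5
```

{"name": "move_arm", "arguments": {"targets": [0, 0, 0.06, 0, 0.3, 0, 0, 0, 0, 0.3]}}

```text
time: 9.05
ee_pos: [0.4695, -0.2445, 0.0423]
eef_rot: [180.0, 0.0, 78.9]
contact_force: [0.7, -0.1, -2.1]
width: 0.0449
finger_force: 41.5
```

{"name": "move_arm", "arguments": {"targets": [0, 0, 0.04, 0, 0.3, 0, 0, 0, 0, 0.3]}}

```text
time: 9.3
ee_pos: [0.4697, -0.2448, 0.0419]
eef_rot: [180.0, 0.0, 78.9]
contact_force: [-3.7, 2.3, 6.7]
width: 0.0443
finger_force: 42.4
```

{"name": "move_arm", "arguments": {"targets": [0, 0, 0, 0, 0.8, 0, 0, 0, 0, 1, 0, 0, -0.1, 0, 1, 0, 0, -0.5, 0, 1, 0, 0, -0.9, 0, 1]}}

```text
time: 9.93
ee_pos: [0.4682, -0.2437, 0.0998]
eef_rot: [-179.8, -0.1, 78.9]
contact_force: [1.3, -1.3, 0.1]
width: 0.0852
finger_force: 0.0
```

```bash
python3 - <<'E'
from plan import *
p=observe()["ee_pos"]
plan([(p[0],p[1],.16,79),(.469,-.007,.16,79),(.469,-.007,.045,79)])
E
```

```text
0.0, 0.0, -0.75, -0.01
0.0, 0.0, -0.76, -0.0
-- [ 0.4682 -0.2437  0.1602] 78.97
0.83, -0.16, 0.0, -0.0
0.83, -0.16, 0.0, -0.0
0.83, -0.16, 0.0, -0.0
0.83, -0.16, 0.0, -0.0
0.83, -0.16, 0.0, -0.0
0.83, -0.16, 0.0, -0.0
0.83, -0.15, 0.0, -0.0
-- [ 0.4691 -0.0071  0.1602] 78.97
0.0, -0.0, 0.72, -0.0
0.0, -0.0, 0.72, -0.0
0.0, -0.0, 0.72, -0.0
0.0, -0.0, 0.72, -0.0
-- [ 0.4691 -0.0071  0.045 ] 78.97
```

{"name": "move_arm", "arguments": {"targets": [0, 0, -0.75, 0, 1, 0, 0, -0.75, 0, 1, 0.8, -0.16, 0, 0, 1, 0.8, -0.16, 0, 0, 1, 0.8, -0.16, 0, 0, 1]}}

```text
time: 10.55
ee_pos: [0.4691, -0.1458, 0.1608]
eef_rot: [180.0, 0.0, 78.9]
contact_force: [0.3, 0.4, -0.8]
width: 0.0855
finger_force: 0.0
```

{"name": "move_arm", "arguments": {"targets": [0.8, -0.16, 0, 0, 1, 0.8, -0.16, 0, 0, 1, 0.8, -0.16, 0, 0, 1, 0.8, -0.15, 0, 0, 1, 0.2, 0, 0.4, 0, 1]}}

```text
time: 11.18
ee_pos: [0.4717, -0.0071, 0.1455]
eef_rot: [179.8, -0.0, 79.0]
contact_force: [0.8, -0.2, 0.6]
width: 0.0852
finger_force: 0.0
```

{"name": "move_arm", "arguments": {"targets": [0, 0, 0.8, 0, 1, 0, 0, 0.8, 0, 1, 0, 0, 0.6, 0, 1, 0, 0, 0.3, 0, 1, 0, 0, 0, 0, 1]}}

```text
time: 11.8
ee_pos: [0.4697, -0.0086, 0.0435]
eef_rot: [-179.9, 0.0, 78.9]
contact_force: [0.4, 0.3, 0.2]
width: 0.0853
finger_force: 0.0
```

{"name": "move_arm", "arguments": {"targets": [0.03, 0, 0, 0, 0.5, 0, 0, 0, 0, 0.4, 0, 0, 0, 0, 0.4, 0, 0, 0, 0, 0.4, 0, 0, 0, 0, 0.4], "newtons": 45}}

```text
time: 12.42
ee_pos: [0.472, -0.0073, 0.046]
eef_rot: [179.9, 0.0, 78.9]
contact_force: [-1.2, 0.9, 5.8]
width: 0.0524
finger_force: 47.7
```

{"name": "move_arm", "arguments": {"targets": [0, 0, 0, 0, 0.4, 0, 0, -0.4, 0, 0.4, 0, 0, -0.8, 0, 0.4, 0, 0, -0.6, 0, 0.4, -0.5, 0, -0.2, 0, 0.4]}}

```text
time: 13.05
ee_pos: [0.4684, -0.0265, 0.1275]
eef_rot: [179.8, -0.0, 79.0]
contact_force: [0.2, -0.8, -1.2]
width: 0.0528
finger_force: 47.8
```

```bash
python3 - <<'E'
from plan import *
plan([(.4834,-.3355,.16,79)])
E
```

```text
-0.75, 0.18, -0.08, -0.0
-0.75, 0.18, -0.08, -0.0
-0.75, 0.19, -0.08, -0.0
-0.75, 0.18, -0.08, -0.0
-0.75, 0.19, -0.08, -0.0
-0.75, 0.18, -0.08, -0.0
-0.75, 0.19, -0.08, -0.0
-0.75, 0.18, -0.08, -0.0
-0.76, 0.19, -0.09, -0.0
-0.75, 0.18, -0.08, -0.0
-- [ 0.4833 -0.3354  0.1599] 78.99
```

{"name": "move_arm", "arguments": {"targets": [-0.75, 0.18, -0.4, 0, 0.4, -0.75, 0.18, -0.4, 0, 0.4, -0.75, 0.18, -0.4, 0, 0.4, -0.75, 0.18, -0.3, 0, 0.4, -0.75, 0.18, 0, 0, 0.4]}}

```text
time: 13.68
ee_pos: [0.4741, -0.1823, 0.187]
eef_rot: [179.8, 0.1, 78.9]
contact_force: [-0.3, 0.0, -2.1]
width: 0.0529
finger_force: 47.8
```

{"name": "move_arm", "arguments": {"targets": [-0.75, 0.18, 0, 0, 0.4, -0.75, 0.18, 0, 0, 0.4, -0.75, 0.18, 0, 0, 0.4, -0.75, 0.18, 0, 0, 0.4, -0.75, 0.2, 0, 0, 0.4]}}

```text
time: 14.3
ee_pos: [0.4805, -0.336, 0.1855]
eef_rot: [180.0, 0.0, 78.9]
contact_force: [0.2, -1.5, -2.0]
width: 0.0527
finger_force: 47.8
```

{"name": "move_arm", "arguments": {"targets": [0, 0, 0, 0, 0.4]}}

```text
time: 14.42
ee_pos: [0.4803, -0.337, 0.1854]
eef_rot: [180.0, 0.1, 78.8]
contact_force: [-0.8, 0.9, -2.9]
width: 0.0529
finger_force: 47.8
```

{"name": "move_arm", "arguments": {"targets": [0, 0, 0.8, 0, 0.4, 0, 0, 0.9, 0, 0.4, 0, 0, 0.9, 0, 0.4, 0, 0, 0.6, 0, 0.4, 0, 0, 0.32, 0, 0.4]}}

```text
time: 15.05
ee_pos: [0.48, -0.3336, 0.0426]
eef_rot: [-179.9, -0.1, 78.9]
contact_force: [-0.2, 0.5, -2.1]
width: 0.0527
finger_force: 47.8
```

{"name": "move_arm", "arguments": {"targets": [0, 0, 0.04, 0, 0.4, 0, 0, 0, 0, 0.4]}}

```text
time: 15.3
ee_pos: [0.4812, -0.3354, 0.0431]
eef_rot: [179.9, 0.0, 78.9]
contact_force: [0.6, -0.3, -2.3]
width: 0.0525
finger_force: 48.1
```

{"name": "move_arm", "arguments": {"targets": [0, 0, 0.03, 0, 0.4, 0, 0, 0, 0, 0.4]}}

```text
time: 15.55
ee_pos: [0.4812, -0.3357, 0.0419]
eef_rot: [179.9, 0.1, 78.9]
contact_force: [0.7, 0.1, 1.7]
width: 0.0527
finger_force: 48.3
```

Contact reached. I'll release, rise, and go towards the bay for the blocks, looking back at the tray on the way.

{"name": "move_arm", "arguments": {"targets": [0, 0, 0, 0, 0.8, 0, 0, 0, 0, 1, 0, 0, -0.1, 0, 1, 0, 0, -0.5, 0, 1, 0, 0, -0.9, 0, 1]}}

```text
time: 16.18
ee_pos: [0.4798, -0.3345, 0.1013]
eef_rot: [-179.9, -0.1, 78.9]
contact_force: [1.3, -0.4, 0.3]
width: 0.0855
finger_force: 0.0
```

{"name": "move_arm", "arguments": {"targets": [0, 0, -0.9, 0, 1, 0, 0, -0.9, 0, 1, 0, 0, -0.9, 0, 1, 0.7, -0.15, -0.9, 0, 1, 0.9, -0.1, -0.5, 0, 1]}}

```text
time: 16.8
ee_pos: [0.4836, -0.2708, 0.2692]
eef_rot: [179.7, 0.1, 78.8]
contact_force: [0.9, -0.0, -0.8]
width: 0.0854
finger_force: 0.0
```

{"name": "move_arm", "arguments": {"targets": [0.95, -0.1, 0, 0, 1, 0.95, -0.1, 0, 0, 1, 0.95, -0.1, 0, 0, 1, 0.95, -0.1, 0, 0, 1, 0.4, 0, 0, 0, 1]}}

```text
time: 17.42
ee_pos: [0.5, -0.1009, 0.2666]
eef_rot: [179.9, 0.0, 79.0]
contact_force: [-0.6, -0.6, -0.0]
width: 0.0848
finger_force: 0.0
```

```bash
python3 - <<'E'
from look import *
print(observe()["ee_pos"])
W=look("w2",["tray","glue_bottle","wax_can","big_block","small_block"])
print("can",rect(W,(.48,-.3355),.04,.07,.1)); print("cap",rect(W,(.469,-.245),.03,.1,.13))
print("big",rect(W,(.531,-.016),.05,.02,.03)); print("small",rect(W,(.541,.058),.03,.022,.034))
E
```

```text
[ 0.50002589 -0.1008541   0.26656091]
tray [([0.496, -0.289, 0.005], 0.72)]
glue_bottle [([0.47, -0.244, 0.008], 0.62)]
wax_can [([0.481, -0.338, 0.002], 0.68)]
big_block [([0.528, -0.015, 0.008], 0.92)]
small_block [([0.541, 0.055, 0.007], 0.89)]
can (np.int64(1031), array([ 481.5, -324.6]), array([31. , 52.4]), 83.4, 'z', 0.083)
cap (np.int64(428), array([ 468.7, -244.6]), array([21.7, 21.6]), 20.8, 'z', 0.1085)
big (np.int64(2904), array([542.7, -26.5]), array([82.8, 71.8]), 80.4, 'z', 0.0242)
small (np.int64(571), array([539.2,  48.1]), array([20.6, 22. ]), 81.0, 'z', 0.0283)
```

View pics/w2.png

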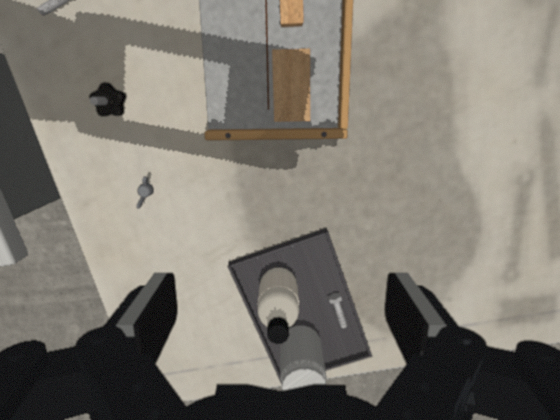

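Both stand on the tray: bottle cap at (277,328), can at (304,378). The bolt at (338,308) is clear. Next I'll hover between the bay and the jig to measure blocks and nests together.

{"name": "move_arm", "arguments": {"targets": [0.9, -0.05, -0.1, 0, 1, 0.95, -0.05, -0.1, 0, 1, 0.95, -0.05, -0.1, 0, 1, 0.95, -0.05, -0.1, 0, 1, 0.95, -0.05, -0.1, 0, 1]}}

```text
time: 18.35
ee_pos: [0.5266, 0.0839, 0.2849]
eef_rot: [-180.0, 0.0, 78.8]
contact_force: [0.5, -0.2, 0.2]
width: 0.0855
finger_force: 0.0
```

{"name": "move_arm", "arguments": {"targets": [0.95, -0.05, -0.1, 0, 1, 0.95, -0.05, -0.1, 0, 1, 0.95, -0.05, -0.1, 0, 1, 0, 0, 0, 0, 1]}}

```text
time: 18.85
ee_pos: [0.5428, 0.198, 0.2969]
eef_rot: [-180.0, -0.0, 79.0]
contact_force: [-0.9, -0.3, -0.4]
width: 0.0851
finger_force: 0.0
```

```bash
python3 - <<'E'
from look import *
print(observe()["ee_pos"])
W=look("w3",["jig","big_nest","small_nest","big_block","small_block"])
np.save("w3.npy",W)
C=cal("wrist")
for t in("big_nest","small_nest","big_block","small_block","jig"):
    s=silhouettes(t,"wrist")
    for r in s[:1]:
        q=W[r["region"].ravel()]; z=np.median(q[:,2]); q=q[abs(q[:,2]-z)<.003]; R=cv2.minAreaRect((q[:,:2]*1000).astype(np.float32))
        print(t,round(r["conf"],2),"z",round(float(z),4),np.round(R[0],1),np.round(R[1],1),round(R[2],1))
E
```

```text
[0.54283068 0.19801738 0.2968524 ]
jig [([0.565, 0.281, 0.004], 0.61)]
big_nest [([0.572, 0.319, 0.009], 0.89)]
small_nest [([0.549, 0.23, 0.006], 0.67)]
big_block [([0.527, -0.015, 0.007], 0.89), ([0.517, 0.026, -0.005], 0.29)]
small_block [([0.542, 0.056, 0.01], 0.98)]
big_nest 0.7 z 0.0116 [562.6 277.7] [186.6 110.1] 77.9
big_block 0.78 z 0.0237 [527.3 -16.5] [71.1 37.8] 80.6
small_block 0.85 z 0.0277 [541.1  58.9] [40.8 22. ] 80.1
jig 0.95 z 0.0116 [562.6 277.7] [186.7 110.1] 77.9
```

View pics/w3.png

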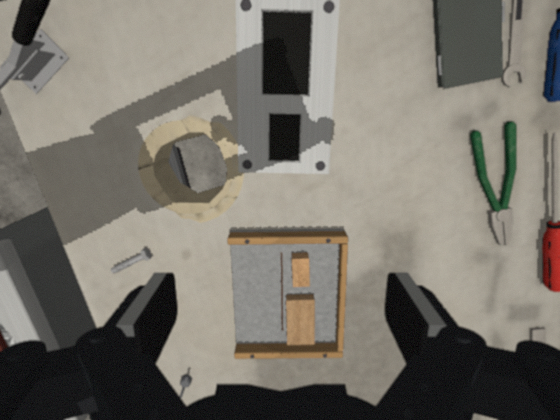

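The view shows the big nest at (286,54), the small nest at (285,137), the small block at (301,269) and the big block at (301,319). I'll fit the dark nest floors directly.

```bash
python3 - <<'E'
from look import *
W=np.load("w3.npy").reshape(420,560,3); im=cv2.imread("pics/w3.png").max(2)
for n,(u,v) in dict(big=(286,54),small=(285,137)).items():
    lab=cv2.connectedComponents(((im<45)).astype(np.uint8))[1]
    q=W[(lab==lab[v,u])]; R=cv2.minAreaRect((q[:,:2]*1000).astype(np.float32)); print(n,len(q),"z",np.median(q[:,2]),np.round(R[0],1),np.round(R[1],1),R[2])
plan([(.541,.0585,.06,80),(.541,.0585,.016,80)])
E
```

```text
big 3679 z 0.008550664875761985 [570.5 314.5] [87.4 50.8] 77.64155578613281
small 1314 z 0.008364950526119158 [554.2 236.6] [71.6 34.7] 77.1188735961914
-0.48, 0.09, 0.85, -0.02
-0.49, 0.09, 0.85, -0.02
-0.48, 0.09, 0.84, -0.02
-0.49, 0.09, 0.85, -0.02
-0.49, 0.08, 0.84, -0.02
-0.48, 0.08, 0.85, -0.02
-0.49, 0.08, 0.84, -0.01
-- [0.5409 0.0584 0.0602] 79.97
0.0, 0.0, 0.55, -0.0
0.0, 0.0, 0.55, -0.0
-- [0.5409 0.0584 0.0162] 79.97
```

```bash
python3 - <<'E'
from look import *
W=np.load("w3.npy").reshape(420,560,3); im=cv2.imread("pics/w3.png").max(2)
b=cv2.morphologyEx((im<40).astype(np.uint8),cv2.MORPH_OPEN,np.ones((9,9)))
for n,(u,v) in dict(big=(286,54),small=(285,137)).items():
    lab=cv2.connectedComponents(b)[1]; m=lab==lab[v,u]; ys,xs=np.where(m); print(xs.min(),xs.max(),ys.min(),ys.max())
    q=W[m]; R=cv2.minAreaRect((q[:,:2]*1000).astype(np.float32)); print(n,len(q),W[v,u],np.round(R[0],1),np.round(R[1],1),R[2])
C=cv2.resize(cv2.imread("pics/w3.png")[0:190,200:380],None,fx=3,fy=3); cv2.imwrite("pics/c3.png",C)
print(im[100:175:3,285])
E
```

```text
263 309 13 93
big 3619 [0.57137939 0.31678832 0.00831617] [570.4 314.4] [87.1 50.2] 77.87486267089844
270 299 115 159
small 1285 [0.5532862  0.22774541 0.00866794] [554.3 236.8] [71.4 34.2] 78.3645248413086
[110 113 112 114 106  23  22  21  18  15  17  23  21  20  17  19  22  16
  23  17  88 189 194 194 190]
```

View pics/c3.png

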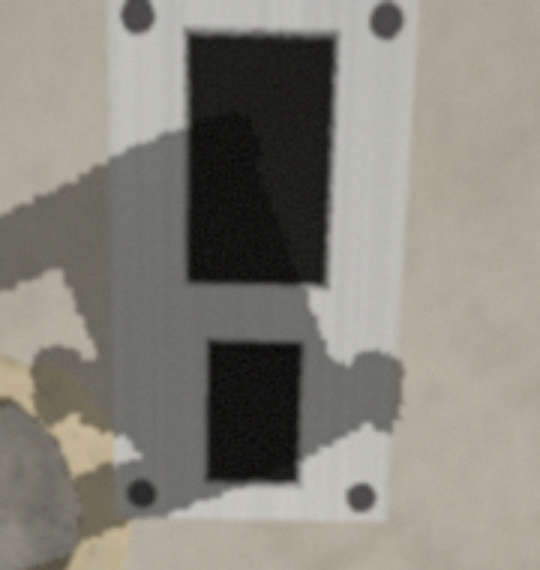

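The nest rectangles are clear: the big nest maps to about (0.571, 0.317) and the small nest to about (0.553, 0.228), with the floor at 8 mm and the jig turned −12.3°. Now I'll pick up the small block with the fingers partly open, so they clear the back wall.

{"name": "move_arm", "arguments": {"targets": [-0.48, 0.09, 0.85, -0.02, 0.6, -0.48, 0.09, 0.85, -0.02, 0.6, -0.48, 0.09, 0.85, -0.02, 0.6, -0.49, 0.09, 0.85, -0.02, 0.6, -0.49, 0.08, 0.85, -0.02, 0.6], "newtons": 50}}

```text
time: 20.02
ee_pos: [0.5415, 0.0979, 0.1261]
eef_rot: [180.0, -0.0, 79.8]
contact_force: [-0.3, 0.1, 0.7]
width: 0.0512
finger_force: 0.0
```

{"name": "move_arm", "arguments": {"targets": [-0.48, 0.08, 0.8, -0.02, 0.6, -0.49, 0.08, 0.8, 0, 0.6, 0, 0, 0, 0, 0.6]}}

```text
time: 20.4
ee_pos: [0.5384, 0.0582, 0.0602]
eef_rot: [-179.7, 0.1, 79.8]
contact_force: [-0.7, -0.1, 0.3]
width: 0.0514
finger_force: 0.0
```

{"name": "move_arm", "arguments": {"targets": [0, 0.03, 0.6, 0, 0.6, 0, 0, 0.4, 0, 0.6, 0, 0, 0.17, 0, 0.6, 0, 0, 0, 0, 0.6]}}

```text
time: 20.9
ee_pos: [0.5421, 0.0593, 0.0161]
eef_rot: [-180.0, 0.0, 79.9]
contact_force: [0.3, -0.3, 0.5]
width: 0.0511
finger_force: 0.0
```

{"name": "move_arm", "arguments": {"targets": [0, 0, 0, 0, 0.3, 0, 0, 0, 0, 0.1, 0, 0, 0, 0, 0.1, 0, 0, 0, 0, 0.1]}}

```text
time: 21.4
ee_pos: [0.5431, 0.059, 0.0171]
eef_rot: [179.9, -0.0, 79.9]
contact_force: [-0.4, 0.3, 5.5]
width: 0.0207
finger_force: 50.4
```

{"name": "move_arm", "arguments": {"targets": [0, 0, -0.3, 0, 0.1, 0, 0, -0.8, 0, 0.1, 0, 0, -0.8, 0, 0.1, 0, 0, 0, 0, 0.1]}}

```text
time: 21.9
ee_pos: [0.5445, 0.0589, 0.0955]
eef_rot: [179.7, -0.0, 79.9]
contact_force: [1.1, -1.1, -0.2]
width: 0.0209
finger_force: 49.7
```

```bash
python3 - <<'E'
from plan import *
plan([(.5527,.2277,.085,77.7)])
E
```

```text
0.84, -0.11, 0.05, 0.05
0.84, -0.11, 0.05, 0.05
0.83, -0.12, 0.05, 0.05
0.84, -0.13, 0.06, 0.05
0.83, -0.13, 0.05, 0.06
-- [0.5526 0.2277 0.0851] 77.68
```

{"name": "move_arm", "arguments": {"targets": [0.84, -0.11, 0.05, 0.05, 0.1, 0.84, -0.11, 0.05, 0.05, 0.1, 0.83, -0.12, 0.05, 0.05, 0.1, 0.84, -0.13, 0.05, 0.05, 0.1, 0.83, -0.13, 0.05, 0.06, 0.1]}}

```text
time: 22.52
ee_pos: [0.5493, 0.2285, 0.0807]
eef_rot: [-179.9, 0.1, 77.7]
contact_force: [-0.5, -0.5, 0.1]
width: 0.0209
finger_force: 49.7
```

{"name": "move_arm", "arguments": {"targets": [0, 0, 0.4, 0, 0.1, 0, 0, 0.4, 0, 0.1, 0, 0, 0, 0, 0.1]}}

```text
time: 22.9
ee_pos: [0.5481, 0.2262, 0.0471]
eef_rot: [-179.7, 0.2, 77.6]
contact_force: [0.3, -0.0, 0.4]
width: 0.0205
finger_force: 49.7
```

{"name": "move_arm", "arguments": {"targets": [0, 0, 0, 0, 0.1]}}

```text
time: 23.02
ee_pos: [0.5503, 0.2268, 0.0498]
eef_rot: [-180.0, 0.0, 77.6]
contact_force: [0.5, 0.2, -0.2]
width: 0.0203
finger_force: 49.7
```

{"name": "move_arm", "arguments": {"targets": [0.02, 0.07, 0.4, 0, 0.1, 0, 0, 0.25, 0, 0.1, 0, 0, 0.1, 0, 0.1, 0, 0, 0, 0, 0.1]}}

```text
time: 23.52
ee_pos: [0.5528, 0.2278, 0.0195]
eef_rot: [-179.9, 0.0, 77.7]
contact_force: [0.2, 0.1, -0.3]
width: 0.0203
finger_force: 49.7
```

{"name": "move_arm", "arguments": {"targets": [0, 0, 0.05, 0, 0.1, 0, 0, 0, 0, 0.1]}}

```text
time: 23.78
ee_pos: [0.5534, 0.228, 0.0183]
eef_rot: [180.0, -0.0, 77.7]
contact_force: [-1.4, -0.1, -0.4]
width: 0.0203
finger_force: 49.7
```

{"name": "move_arm", "arguments": {"targets": [0, 0, 0.04, 0, 0.1, 0, 0, 0, 0, 0.1]}}

```text
time: 24.02
ee_pos: [0.5536, 0.2281, 0.0172]
eef_rot: [180.0, -0.0, 77.7]
contact_force: [-1.1, 0.4, 4.6]
width: 0.0205
finger_force: 50.2
```

{"name": "move_arm", "arguments": {"targets": [0, 0, 0, 0, 0.4, 0, 0, 0, 0, 0.6, 0, 0, -0.2, 0, 0.6, 0, 0, -0.8, 0, 0.6, 0, 0, -0.8, 0, 0.6]}}

```text
time: 24.65
ee_pos: [0.553, 0.2278, 0.0894]
eef_rot: [-180.0, 0.0, 77.7]
contact_force: [0.0, -0.3, 0.2]
width: 0.0508
finger_force: 0.0
```

```bash
python3 - <<'E'
from plan import *
p=observe()["ee_pos"]
plan([(.5275,-.0160,.085,80)])
E
```

```text
-0.76, 0.08, 0.01, -0.03
-0.76, 0.08, 0.01, -0.03
-0.76, 0.08, 0.01, -0.04
-0.76, 0.07, 0.02, -0.03
-0.76, 0.07, 0.01, -0.04
-0.77, 0.07, 0.02, -0.03
-0.77, 0.06, 0.01, -0.04
-0.76, 0.06, 0.02, -0.03
-- [ 0.5275 -0.0159  0.085 ] 80.0
```

{"name": "move_arm", "arguments": {"targets": [-0.76, 0.08, 0.01, -0.03, 0.65, -0.76, 0.08, 0.01, -0.03, 0.65, -0.76, 0.08, 0.01, -0.04, 0.65, -0.76, 0.07, 0.02, -0.03, 0.65, -0.76, 0.07, 0.01, -0.04, 0.65]}}

```text
time: 25.28
ee_pos: [0.5372, 0.0751, 0.0867]
eef_rot: [180.0, -0.0, 79.2]
contact_force: [-0.1, -0.0, -0.3]
width: 0.0556
finger_force: 0.0
```

{"name": "move_arm", "arguments": {"targets": [-0.77, 0.07, 0.02, -0.03, 0.65, -0.77, 0.06, 0.01, -0.04, 0.65, -0.76, 0.06, 0.02, -0.03, 0.65, 0, 0, 0.4, 0, 0.65, 0, 0, 0, 0, 0.65]}}

```text
time: 25.9
ee_pos: [0.5263, -0.0153, 0.0666]
eef_rot: [-179.8, -0.0, 80.0]
contact_force: [0.0, 0.1, -0.6]
width: 0.0556
finger_force: 0.0
```

{"name": "move_arm", "arguments": {"targets": [0, 0, 0, 0, 0.65]}}

```text
time: 26.02
ee_pos: [0.5276, -0.0149, 0.068]
eef_rot: [-180.0, -0.0, 80.1]
contact_force: [0.4, 0.3, 1.0]
width: 0.0557
finger_force: 0.0
```

{"name": "move_arm", "arguments": {"targets": [-0.02, 0, 0.6, 0, 0.65, 0, 0, 0.5, 0, 0.65, 0, 0, 0.2, 0, 0.65, 0, 0, 0, 0, 0.65]}}

```text
time: 26.52
ee_pos: [0.5274, -0.0161, 0.0159]
eef_rot: [-180.0, -0.0, 80.0]
contact_force: [-0.4, 0.4, -0.3]
width: 0.0557
finger_force: 0.0
```

{"name": "move_arm", "arguments": {"targets": [0, 0, 0, 0, 0.65]}}

```text
time: 26.65
ee_pos: [0.5284, -0.0165, 0.017]
eef_rot: [179.9, -0.0, 80.0]
contact_force: [0.2, 1.1, 0.1]
width: 0.0554
finger_force: 0.0
```

{"name": "move_arm", "arguments": {"targets": [0, 0, 0.08, 0, 0.65, 0, 0, 0, 0, 0.4, 0, 0, 0, 0, 0.3, 0, 0, 0, 0, 0.3, 0, 0, 0, 0, 0.3], "newtons": 60}}

```text
time: 27.28
ee_pos: [0.5281, -0.0167, 0.0134]
eef_rot: [179.9, -0.0, 80.0]
contact_force: [-0.4, -0.9, 4.9]
width: 0.036
finger_force: 60.6
```

{"name": "move_arm", "arguments": {"targets": [0, 0, -0.3, 0, 0.3, 0, 0, -0.8, 0, 0.3, 0, 0, -0.8, 0, 0.3, 0, 0, 0, 0, 0.3]}}

```text
time: 27.78
ee_pos: [0.5298, -0.017, 0.0921]
eef_rot: [179.7, 0.0, 80.0]
contact_force: [-0.2, 1.1, -0.1]
width: 0.0361
finger_force: 60.2
```

```bash
python3 - <<'E'
from plan import *
plan([(.571,.3168,.09,77.7)])
E
```

```text
0.84, -0.04, 0.01, 0.03
0.84, -0.05, 0.0, 0.03
0.84, -0.05, 0.01, 0.03
0.84, -0.05, 0.0, 0.03
0.84, -0.06, 0.01, 0.02
0.84, -0.06, 0.0, 0.03
0.84, -0.07, 0.01, 0.02
0.84, -0.07, 0.0, 0.03
0.83, -0.07, 0.01, 0.02
0.84, -0.07, 0.0, 0.03
-- [0.5711 0.3169 0.0901] 77.69
```

{"name": "move_arm", "arguments": {"targets": [0.84, -0.04, 0.01, 0.03, 0.3, 0.84, -0.05, 0, 0.03, 0.3, 0.84, -0.05, 0.01, 0.03, 0.3, 0.84, -0.05, 0, 0.03, 0.3, 0.84, -0.06, 0.01, 0.02, 0.3]}}

```text
time: 28.4
ee_pos: [0.5474, 0.1513, 0.0863]
eef_rot: [-179.9, 0.0, 78.8]
contact_force: [0.8, -0.5, -1.1]
width: 0.0359
finger_force: 60.2
```

{"name": "move_arm", "arguments": {"targets": [0.84, -0.06, 0, 0.03, 0.3, 0.84, -0.07, 0.01, 0.02, 0.3, 0.84, -0.07, 0, 0.03, 0.3, 0.83, -0.07, 0.01, 0.02, 0.3, 0.84, -0.07, 0, 0.03, 0.3]}}

```text
time: 29.02
ee_pos: [0.5679, 0.3179, 0.0852]
eef_rot: [-179.9, 0.1, 77.7]
contact_force: [-0.2, 0.2, -0.9]
width: 0.036
finger_force: 60.2
```

{"name": "move_arm", "arguments": {"targets": [0, 0, 0.4, 0, 0.3, 0, 0, 0.4, 0, 0.3, 0, 0, 0.2, 0, 0.3, 0, 0, 0, 0, 0.3, 0, 0, 0, 0, 0.3]}}

```text
time: 29.65
ee_pos: [0.5694, 0.3169, 0.0474]
eef_rot: [180.0, -0.0, 77.6]
contact_force: [-0.7, 0.2, -1.0]
width: 0.0364
finger_force: 60.2
```

{"name": "move_arm", "arguments": {"targets": [0, 0.03, 0.4, 0, 0.3, 0, 0, 0.3, 0, 0.3, 0, 0, 0.08, 0, 0.3, 0, 0, 0, 0, 0.3]}}

```text
time: 30.15
ee_pos: [0.5696, 0.3169, 0.015]
eef_rot: [-179.9, 0.0, 77.7]
contact_force: [1.4, 0.5, -0.7]
width: 0.0359
finger_force: 60.2
```

{"name": "move_arm", "arguments": {"targets": [0, 0, 0.05, 0, 0.3, 0, 0, 0, 0, 0.3]}}

```text
time: 30.4
ee_pos: [0.5702, 0.3172, 0.0139]
eef_rot: [180.0, -0.0, 77.7]
contact_force: [0.3, -0.1, -0.1]
width: 0.0364
finger_force: 60.2
```

{"name": "move_arm", "arguments": {"targets": [0, 0, 0.02, 0, 0.3, 0, 0, 0, 0, 0.55, 0, 0, 0, 0, 0.65, 0, 0, -0.2, 0, 0.65, 0, 0, -0.9, 0, 0.65]}}

```text
time: 31.02
ee_pos: [0.5679, 0.3161, 0.0549]
eef_rot: [-179.7, 0.2, 77.7]
contact_force: [-0.7, -0.6, 0.0]
width: 0.0556
finger_force: 0.0
```

{"name": "move_arm", "arguments": {"targets": [0, 0, -0.9, 0, 1, 0, 0, -0.9, 0, 1, 0, -0.1, -0.9, 0, 1, 0, -0.1, -0.9, 0, 1, 0, 0, -0.7, 0, 1]}}

```text
time: 31.65
ee_pos: [0.5625, 0.319, 0.2317]
eef_rot: [179.9, -0.1, 77.7]
contact_force: [-0.1, 0.5, 0.4]
width: 0.0856
finger_force: 0.0
```

```bash
python3 - <<'E'
from look import *
print(observe()["ee_pos"])
W=look("w4",["jig","big_nest","small_nest","big_block","small_block"])
print("big",rect(W,(.571,.317),.05,.020,.03)); print("small",rect(W,(.5527,.228),.03,.022,.034))
print("jig",rect(W,(.563,.279),.13,.010,.014))
E
```

```text
[0.56245307 0.31903139 0.23168858]
jig [([0.562, 0.282, 0.003], 0.61)]
big_nest []
small_nest [([0.549, 0.23, 0.006], 0.91)]
big_block [([0.571, 0.318, 0.007], 0.76)]
small_block [([0.558, 0.224, 0.007], 0.71)]
big (np.int64(2607), array([569.6, 316.8]), array([70.1, 37.8]), 78.3, 'z', 0.024)
small (np.int64(750), array([552.7, 227.7]), array([40.1, 21.6]), 77.7, 'z', 0.0279)
jig (np.int64(11568), array([563. , 278.8]), array([190.7, 110.3]), 77.7, 'z', 0.012)
```

View pics/w4.png

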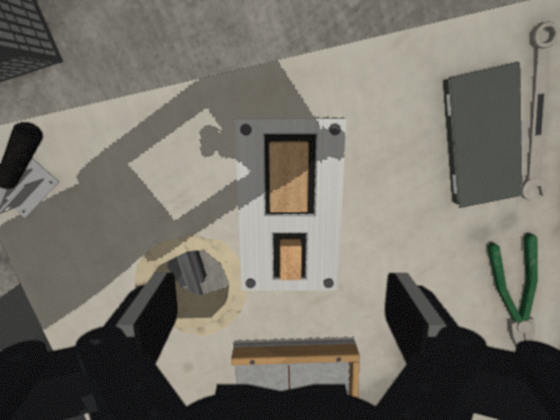

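The big block at (290,177) and the small block at (290,257) both lie flat and square in their nests, with tops at 24 and 28 mm, as expected. Now for the bottle.

```bash
python3 - <<'E'
from plan import *
plan([(.4692,-.2446,.16,78.9)])
E
```

```text
-0.84, 0.04, 0.1, -0.01
-0.84, 0.04, 0.1, -0.01
-0.84, 0.04, 0.1, -0.01
-0.84, 0.04, 0.1, -0.01
-0.84, 0.04, 0.1, -0.01
-0.84, 0.04, 0.1, -0.01
-0.84, 0.04, 0.1, -0.01
-0.84, 0.04, 0.1, -0.01
-0.84, 0.03, 0.1, -0.01
-0.84, 0.03, 0.1, -0.01
-0.84, 0.03, 0.1, -0.01
-0.83, 0.03, 0.1, -0.01
-0.84, 0.03, 0.1, -0.0
-0.83, 0.03, 0.1, -0.01
-0.84, 0.03, 0.09, -0.0
-0.84, 0.03, 0.1, -0.01
-0.83, 0.03, 0.09, -0.0
-- [ 0.4693 -0.2446  0.1601] 78.88
```

{"name": "move_arm", "arguments": {"targets": [-0.84, 0.04, 0.1, -0.01, 1, -0.84, 0.04, 0.1, -0.01, 1, -0.84, 0.04, 0.1, -0.01, 1, -0.84, 0.04, 0.1, -0.01, 1, -0.84, 0.04, 0.1, -0.01, 1]}}

```text
time: 32.58
ee_pos: [0.5335, 0.1516, 0.2068]
eef_rot: [-179.8, 0.1, 78.1]
contact_force: [0.2, -0.0, 0.3]
width: 0.0857
finger_force: 0.0
```

{"name": "move_arm", "arguments": {"targets": [-0.84, 0.04, 0.1, -0.01, 1, -0.84, 0.04, 0.1, -0.01, 1, -0.84, 0.04, 0.1, -0.01, 1, -0.84, 0.03, 0.1, -0.01, 1, -0.84, 0.03, 0.1, -0.01, 1]}}

```text
time: 33.2
ee_pos: [0.5063, -0.014, 0.187]
eef_rot: [-179.8, 0.0, 78.5]
contact_force: [0.4, 0.1, -0.1]
width: 0.0855
finger_force: 0.0
```

{"name": "move_arm", "arguments": {"targets": [-0.84, 0.03, 0.1, -0.01, 1, -0.84, 0.03, 0.1, -0.01, 1, -0.84, 0.03, 0.1, 0, 1, -0.83, 0.03, 0.1, -0.01, 1, -0.84, 0.03, 0.1, 0, 1]}}

```text
time: 33.83
ee_pos: [0.4794, -0.1792, 0.167]
eef_rot: [-179.8, -0.1, 78.8]
contact_force: [1.1, 0.0, -0.7]
width: 0.0852
finger_force: 0.0
```

{"name": "move_arm", "arguments": {"targets": [-0.84, 0.03, 0.1, -0.01, 1, -0.83, 0.03, 0.1, 0, 1, 0, 0, 0, 0, 1, 0, 0, 0, 0, 1]}}

```text
time: 34.33
ee_pos: [0.4694, -0.2439, 0.1597]
eef_rot: [-179.9, -0.1, 78.9]
contact_force: [-0.1, 0.7, -0.4]
width: 0.0859
finger_force: 0.0
```

{"name": "move_arm", "arguments": {"targets": [0, 0, 0.8, 0, 1, 0, 0, 0.8, 0, 1, 0, 0, 0.8, 0, 1, 0, 0, 0.4, 0, 1, 0, 0, 0.16, 0, 1], "newtons": 40}}

```text
time: 34.95
ee_pos: [0.4699, -0.2437, 0.0417]
eef_rot: [-179.9, -0.0, 78.9]
contact_force: [0.4, 0.0, 0.5]
width: 0.0854
finger_force: 0.0
```

{"name": "move_arm", "arguments": {"targets": [0, 0, 0, 0, 0.6, 0, 0, 0, 0, 0.4, 0, 0, 0, 0, 0.3, 0, 0, 0, 0, 0.3, 0, 0, 0, 0, 0.3]}}

```text
time: 35.58
ee_pos: [0.4708, -0.2453, 0.044]
eef_rot: [179.9, 0.1, 78.9]
contact_force: [-1.1, 0.5, 6.2]
width: 0.0446
finger_force: 40.7
```

{"name": "move_arm", "arguments": {"targets": [0, 0, 0, 0, 0.3, 0, 0, -0.4, 0, 0.3, 0, 0, -0.8, 0, 0.3, 0, 0, -0.8, 0, 0.3, 0, 0, -0.4, 0, 0.3]}}

```text
time: 36.2
ee_pos: [0.4711, -0.2454, 0.1413]
eef_rot: [179.8, 0.1, 78.9]
contact_force: [-0.3, -0.3, -0.8]
width: 0.0444
finger_force: 41.5
```

```bash
python3 - <<'E'
from plan import *
plan([(.4833,.0665,.135,78.9)])
E
```

```text
0.77, -0.12, 0.02, -0.0
0.77, -0.12, 0.02, -0.0
0.77, -0.12, 0.01, -0.0
0.77, -0.12, 0.02, -0.0
0.77, -0.12, 0.01, -0.0
0.77, -0.12, 0.02, -0.0
0.77, -0.12, 0.01, -0.0
0.77, -0.12, 0.02, -0.0
0.77, -0.12, 0.01, -0.0
0.78, -0.12, 0.02, -0.0
-- [0.4834 0.0665 0.1349] 78.88
```

{"name": "move_arm", "arguments": {"targets": [0.4, -0.06, 0, 0, 0.3, 0.77, -0.12, 0, 0, 0.3, 0.77, -0.12, 0, 0, 0.3, 0.77, -0.12, 0, 0, 0.3, 0.77, -0.12, 0, 0, 0.3]}}

```text
time: 36.83
ee_pos: [0.4742, -0.1015, 0.1366]
eef_rot: [-179.8, -0.1, 78.9]
contact_force: [0.0, -0.0, -2.0]
width: 0.0451
finger_force: 41.5
```

{"name": "move_arm", "arguments": {"targets": [0.77, -0.12, 0, 0, 0.3, 0.77, -0.12, 0, 0, 0.3, 0.77, -0.12, 0, 0, 0.3, 0.77, -0.12, 0, 0, 0.3, 0.77, -0.12, 0, 0, 0.3]}}

```text
time: 37.45
ee_pos: [0.48, 0.0538, 0.1366]
eef_rot: [-179.8, 0.0, 78.9]
contact_force: [0.2, 0.1, -1.7]
width: 0.0446
finger_force: 41.5
```

{"name": "move_arm", "arguments": {"targets": [0.37, -0.06, 0, 0, 0.3, 0, 0, 0, 0, 0.3, 0, 0, 0, 0, 0.3, 0, 0, 0, 0, 0.3]}}

```text
time: 37.95
ee_pos: [0.4823, 0.0659, 0.1384]
eef_rot: [-180.0, 0.0, 78.8]
contact_force: [0.1, 0.6, -2.0]
width: 0.0444
finger_force: 41.5
```

{"name": "move_arm", "arguments": {"targets": [0.02, 0.02, 0.8, 0, 0.3, 0, 0, 0.8, 0, 0.3, 0, 0, 0.4, 0, 0.3, 0, 0, 0.24, 0, 0.3, 0, 0, 0, 0, 0.3]}}

```text
time: 38.58
ee_pos: [0.4839, 0.0672, 0.0493]
eef_rot: [180.0, -0.0, 78.9]
contact_force: [-0.5, -0.2, -1.5]
width: 0.0445
finger_force: 41.5
```

{"name": "move_arm", "arguments": {"targets": [0, 0, 0.04, 0, 0.3, 0, 0, 0, 0, 0.3]}}

```text
time: 38.83
ee_pos: [0.4842, 0.0674, 0.0481]
eef_rot: [179.9, -0.0, 78.9]
contact_force: [-0.3, 0.0, -0.1]
width: 0.0447
finger_force: 41.5
```

{"name": "move_arm", "arguments": {"targets": [0, 0, 0.03, 0, 0.3, 0, 0, 0, 0, 0.3]}}

```text
time: 39.08
ee_pos: [0.4843, 0.0675, 0.048]
eef_rot: [179.9, -0.0, 78.9]
contact_force: [-4.7, 0.5, 11.2]
width: 0.0445
finger_force: 42.5
```

Touching down. Release, rise, and go for the can.

{"name": "move_arm", "arguments": {"targets": [0, 0, 0, 0, 0.8, 0, 0, 0, 0, 1, 0, 0, -0.1, 0, 1, 0, 0, -0.5, 0, 1, 0, 0, -0.9, 0, 1]}}

```text
time: 39.7
ee_pos: [0.4818, 0.0675, 0.1054]
eef_rot: [-179.8, 0.0, 78.9]
contact_force: [0.6, 0.0, -0.1]
width: 0.0859
finger_force: 0.0
```

```bash
python3 - <<'E'
from plan import *
p=observe()["ee_pos"]
plan([(p[0],p[1],.165,78.9),(.4810,-.3357,.15,78.9)])
E
```

```text
0.0, 0.0, -0.75, -0.0
0.0, 0.0, -0.74, -0.0
-- [0.4818 0.0675 0.165 ] 78.88
-0.82, 0.16, 0.03, -0.0
-0.82, 0.16, 0.03, -0.0
-0.83, 0.16, 0.03, -0.0
-0.82, 0.16, 0.03, -0.0
-0.83, 0.16, 0.03, -0.0
-0.82, 0.16, 0.03, -0.0
-0.83, 0.16, 0.03, -0.0
-0.82, 0.16, 0.03, -0.0
-0.83, 0.16, 0.03, -0.0
-0.82, 0.16, 0.03, -0.0
-0.83, 0.16, 0.04, -0.0
-0.82, 0.16, 0.03, -0.0
-- [ 0.4808 -0.3355  0.1502] 78.88
```

{"name": "move_arm", "arguments": {"targets": [0, 0, -0.75, 0, 1, 0, 0, -0.75, 0, 1, -0.82, 0.16, 0.03, 0, 1, -0.82, 0.16, 0.03, 0, 1, -0.83, 0.16, 0.03, 0, 1]}}

```text
time: 40.33
ee_pos: [0.4831, -0.0341, 0.1628]
eef_rot: [180.0, 0.0, 78.9]
contact_force: [-0.0, 0.3, 0.7]
width: 0.0853
finger_force: 0.0
```

{"name": "move_arm", "arguments": {"targets": [-0.82, 0.16, 0.03, 0, 1, -0.83, 0.16, 0.03, 0, 1, -0.82, 0.16, 0.03, 0, 1, -0.83, 0.16, 0.03, 0, 1, -0.82, 0.16, 0.03, 0, 1]}}

```text
time: 40.95
ee_pos: [0.4826, -0.2022, 0.1566]
eef_rot: [180.0, -0.0, 78.9]
contact_force: [0.6, 0.1, -0.2]
width: 0.0858
finger_force: 0.0
```

{"name": "move_arm", "arguments": {"targets": [-0.83, 0.16, 0.03, 0, 1, -0.82, 0.16, 0.03, 0, 1, -0.83, 0.16, 0.04, 0, 1, -0.82, 0.16, 0.03, 0, 1, 0, 0, 0, 0, 1]}}

```text
time: 41.58
ee_pos: [0.4819, -0.3376, 0.1512]
eef_rot: [-180.0, 0.0, 78.7]
contact_force: [0.2, 0.5, 0.3]
width: 0.0856
finger_force: 0.0
```

{"name": "move_arm", "arguments": {"targets": [0, 0, 0, 0, 1]}}

```text
time: 41.7
ee_pos: [0.4822, -0.335, 0.151]
eef_rot: [-180.0, -0.0, 78.9]
contact_force: [-0.5, 1.0, 0.5]
width: 0.0855
finger_force: 0.0
```

{"name": "move_arm", "arguments": {"targets": [0, 0, 0.8, 0, 1, 0, 0, 0.8, 0, 1, 0, 0, 0.7, 0, 1, 0, 0, 0.3, 0, 1, 0, 0, 0.15, 0, 1], "newtons": 45}}

```text
time: 42.32
ee_pos: [0.4825, -0.3348, 0.0412]
eef_rot: [-180.0, -0.0, 78.9]
contact_force: [0.0, 0.1, 0.1]
width: 0.0858
finger_force: 0.0
```

{"name": "move_arm", "arguments": {"targets": [0, 0, 0, 0, 0.6, 0, 0, 0, 0, 0.4, 0, 0, 0, 0, 0.4, 0, 0, 0, 0, 0.4, 0, 0, 0, 0, 0.4]}}

```text
time: 42.95
ee_pos: [0.4832, -0.3364, 0.0429]
eef_rot: [179.9, 0.1, 78.9]
contact_force: [-1.4, 0.9, 5.5]
width: 0.0526
finger_force: 47.9
```

{"name": "move_arm", "arguments": {"targets": [0, 0, 0, 0, 0.4, 0, 0, -0.4, 0, 0.4, 0, 0, -0.8, 0, 0.4, 0, 0, -0.7, 0, 0.4, 0, 0, -0.3, 0, 0.4]}}

```text
time: 43.58
ee_pos: [0.4832, -0.3363, 0.1319]
eef_rot: [179.8, 0.1, 78.9]
contact_force: [0.8, -1.0, -1.7]
width: 0.0525
finger_force: 47.8
```

```bash
python3 - <<'E'
from plan import *
plan([(.469,-.007,.125,78.9)])
E
```

```text
0.8, -0.19, 0.02, -0.0
0.8, -0.19, 0.02, -0.0
0.8, -0.19, 0.02, -0.0
0.8, -0.2, 0.02, -0.0
0.8, -0.19, 0.02, -0.0
0.8, -0.2, 0.01, -0.0
0.8, -0.19, 0.02, -0.0
0.8, -0.2, 0.01, -0.0
0.8, -0.19, 0.02, -0.0
0.81, -0.2, 0.01, -0.0
-- [ 0.4688 -0.007   0.1251] 78.88
```

{"name": "move_arm", "arguments": {"targets": [0.4, -0.1, 0.01, 0, 0.4, 0.8, -0.19, 0.02, 0, 0.4, 0.8, -0.19, 0.02, 0, 0.4, 0.8, -0.2, 0.02, 0, 0.4, 0.8, -0.19, 0.02, 0, 0.4]}}

```text
time: 44.2
ee_pos: [0.4743, -0.1848, 0.1237]
eef_rot: [-179.8, -0.1, 78.9]
contact_force: [0.4, -0.8, -2.0]
width: 0.0524
finger_force: 47.7
```

{"name": "move_arm", "arguments": {"targets": [0.8, -0.2, 0.01, 0, 0.4, 0.8, -0.19, 0.02, 0, 0.4, 0.8, -0.2, 0.01, 0, 0.4, 0.8, -0.19, 0.02, 0, 0.4, 0.8, -0.2, 0.01, 0, 0.4]}}

```text
time: 44.82
ee_pos: [0.4663, -0.0208, 0.121]
eef_rot: [-179.8, -0.0, 78.9]
contact_force: [0.3, 0.4, -2.1]
width: 0.0525
finger_force: 47.7
```

{"name": "move_arm", "arguments": {"targets": [0.41, -0.09, 0, 0, 0.4, 0, 0, 0, 0, 0.4, 0, 0, 0, 0, 0.4, 0, 0, 0, 0, 0.4]}}

```text
time: 45.32
ee_pos: [0.4681, -0.007, 0.1228]
eef_rot: [-180.0, 0.0, 78.8]
contact_force: [0.4, -0.2, -1.8]
width: 0.0524
finger_force: 47.7
```

{"name": "move_arm", "arguments": {"targets": [0, 0.02, 0.7, 0, 0.4, 0, 0, 0.7, 0, 0.4, 0, 0, 0.3, 0, 0.4, 0, 0, 0.16, 0, 0.4, 0, 0, 0, 0, 0.4]}}

```text
time: 45.95
ee_pos: [0.4691, -0.0066, 0.0487]
eef_rot: [180.0, 0.0, 78.9]
contact_force: [0.0, 0.5, -1.4]
width: 0.0525
finger_force: 47.7
```

{"name": "move_arm", "arguments": {"targets": [0, 0, 0.04, 0, 0.4, 0, 0, 0, 0, 0.4]}}

```text
time: 46.2
ee_pos: [0.4693, -0.0064, 0.0475]
eef_rot: [179.9, -0.0, 78.9]
contact_force: [0.0, -0.0, -1.8]
width: 0.0527
finger_force: 47.7
```

{"name": "move_arm", "arguments": {"targets": [0, 0, 0.02, 0, 0.4, 0, 0, 0, 0, 0.4]}}

```text
time: 46.45
ee_pos: [0.4693, -0.0063, 0.0469]
eef_rot: [179.9, -0.0, 78.9]
contact_force: [-1.1, 0.3, 5.4]
width: 0.0521
finger_force: 48.3
```

{"name": "move_arm", "arguments": {"targets": [0, 0, 0, 0, 0.8, 0, 0, 0, 0, 1, 0, 0, -0.1, 0, 1, 0, 0, -0.5, 0, 1, 0, 0, -0.9, 0, 1]}}

```text
time: 47.08
ee_pos: [0.4674, -0.0061, 0.1056]
eef_rot: [-179.8, 0.0, 78.9]
contact_force: [0.4, -0.6, 0.4]
width: 0.0853
finger_force: 0.0
```

{"name": "move_arm", "arguments": {"targets": [0, 0, -0.9, 0, 1, 0, 0, -0.9, 0, 1, 0, 0, -0.9, 0, 1, 0.7, 0, -0.9, 0, 1, 0.9, 0, -0.9, 0, 1]}}

```text
time: 47.7
ee_pos: [0.4811, 0.0566, 0.2876]
eef_rot: [180.0, 0.0, 78.8]
contact_force: [0.8, 0.7, 0.0]
width: 0.0856
finger_force: 0.0
```

{"name": "move_arm", "arguments": {"targets": [0.9, 0, 0, 0, 1, 0.9, 0, 0, 0, 1, 0.9, 0, 0, 0, 1, 0.4, 0, 0, 0, 1, 0, 0, 0, 0, 1]}}

```text
time: 48.32
ee_pos: [0.5049, 0.1785, 0.286]
eef_rot: [-180.0, 0.0, 79.0]
contact_force: [0.2, 0.1, 0.4]
width: 0.0853
finger_force: 0.0
```

```bash
python3 - <<'E'
from look import *
print(observe()["ee_pos"])
W=look("w5",["glue_bottle","wax_can","big_block","small_block"])
print("can",rect(W,(.4686,-.0083),.04,.075,.1)); print("cap",rect(W,(.483,.066),.03,.1,.13))
print("big",rect(W,(.571,.317),.05,.020,.03)); print("small",rect(W,(.5527,.228),.03,.022,.034))
E
```

```text
[0.50490229 0.17848524 0.28595592]
glue_bottle [([0.483, 0.07, 0.011], 0.62)]
wax_can [([0.466, -0.004, 0.007], 0.72)]
big_block [([0.568, 0.319, 0.008], 0.75)]
small_block [([0.554, 0.228, 0.007], 0.66)]
can (np.int64(1618), array([467.8,  -6.4]), array([52.2, 50.7]), 51.1, 'z', 0.0876)
cap (np.int64(448), array([483. ,  67.9]), array([21.1, 22.1]), 25.5, 'z', 0.1126)
big (np.int64(2264), array([568. , 309.9]), array([56.7, 38.2]), 78.1, 'z', 0.0243)
small (np.int64(780), array([552.4, 227.1]), array([39.2, 22.1]), 78.4, 'z', 0.0281)
```

View pics/w5.png

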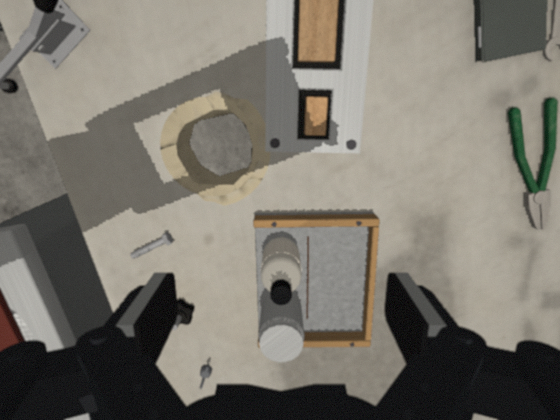

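The bottle (281,291) and the can (281,341) stand upright within 2 mm of their starting spots. Both blocks lie in their nests and the arm is clear, so I'm handing in.

```bash
python3 -c "
from bench import *
print(close_job())"
```

```text
the job is handed in; nothing more can be done
None
```

The job is handed in: both blocks lie flat and square in their nests, and the bottle and can stand upright within about 2 mm of where they started, after 48 s of robot time; the judge returned no verdict.

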